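Shut the fittings case with its four corner clips

ROBOT

A 6-joint arm with a two-finger parallel gripper is mounted at the origin on the work surface. World frame = base frame: x ahead of the robot, y to its left, z up, the work surface at z = 0. Lengths are in m, angles in rad, forces in N, time in s.
With the tool pointing down it reaches from about 0.425 to 0.95 m from the base axis. Payload 3.5 kg.
Tool frame: the origin (TCP) lies on the centre line of the jaws, within the pads' length; the fingertips stand 17 mm ahead of it and the grasp point (between the pads) lies 2 mm behind it; z points along the fingers, y is the line along which they close (so a half turn about z gives the same grasp; the last joint's range is limited). The gripper opens to 85 mm and grips with 20 to 120 N. Pads are 22 mm wide; open, the fingers measure 114 mm over their backs; the gripper's body (76 mm by 85 mm) begins 54 mm behind the grasp point. The pads swing forward as they close: fully open they stand 13 mm farther back than shut.
Start: joints at [-1.402, 0.286, 1.577, -0, 1.279, -0.15], TCP at [0.212, -0.641, 0.248] pointing down, gripper open.
Joint ranges: [-2.77, 2.77], [-0.9, 2.22], [0.21, 2.48], [-1.53, 4.67], [0.24, 2.81], [-2.84, 2.84]. Speed limits (rad/s): [2.79, 2.79, 3.14, 3.14, 3.14, 3.14].

INTERFACE

Orientations are given as a unit quaternion [x, y, z, w].
In Python, from plant import ctrl gives the robot as it stands. The module is installed in compiled form; this text tells all that it offers.
- The arm moves only by the tool drive_tool, never from a script. Its argument "moves" is a list of rows, each a list of 3 entries, a list of its own where there are three numbers: the turn, a rotation vector about the tool's x, y, z in rad, then the shift along the tool's x, y, z in m, then the finger opening in m, from 0 to 0.0854. A call has 1 to 5 rows; each row shifts and turns the commanded pose from where the row before left it, along the tool's axes as they then stand; what a row does not reach is not made up. A row lasts 1/8 s, in which the tool goes at most 62.5 mm and 10.7 degrees, less where a joint would pass 70% of its speed; a pose out of reach is approached as far as the arm can. A call with a gripper value outside its range is refused whole. The fingers move at their own pace and stop on an object; "grip_force" is the grip in N (left out, the last holds). Time passes only in rows, so rows that do not move let the fingers close. It gives the time, the measured TCP pose, the force, the opening and the grip force at its end, in the units of the state.
- ctrl.get_state(): the state, without advancing time (a new reading comes with each control period).
- ctrl.read_camera(name): name is "side" or "top" or "wrist"; returns a dict with "image" (480x640x3 uint8, red, green, blue), "fx", "fy", "cx", "cy" (pixels), "R" (3x3) and "t" (3): a world point X has camera coordinates R X + t. Camera axes: x right, y down, z forward; pixel columns grow to the right and rows downward; lengths in m; the calibration is good to about 2 mm. A picture is of the moment at which its call begins. There is no depth.
- ctrl.sign_off(): hands the job in; it is judged then, once.
The state is a dict: "time": time; "qpos": joint angles; "dq": joint speeds; "joint_efforts": joint torques, N m; "eef_pos": TCP position; "tcp_rot": TCP orientation; "contact_force": force on the tool from outside, world axes, zero at the start; "wrist_torque": the same for the moment, N m; "opening": opening from 0.0 (shut) to 1.0 (fully open); "finger_force": force on a finger pad.
Only numpy, scipy, OpenCV 4.12 (cv2) and the standard library are available. Lean on these libraries where they do the work, as an engineer would, in place of code of your own. Each camera call takes 0.05 s, during which the arm holds its last target. There are 200 camera calls.

TASK

Put the grey lid squarely on the black fittings case and let go of it, then snap the four orange clips down over its rim in opposite-corner order: any clip first, next the one diagonally across from it, then the other two. Press each clip only until it snaps fully home, gently enough not to break it, do not ram the lid down, and leave the other things on the bench alone.

Things in the scene. Friction and masses are not known exactly. Their poses are not given: they have to be found in the camera images.
- case: Black open plastic fittings case, fixed to the bench: 140 (x) x 200 (y) x 70 mm high, walls 5 mm, so the opening is 130 x 190 mm; origin at the centre of its underside, x and y along its sides. Four orange clips, two outside each long side (-x and +x), are hinged on brackets; they are brittle: each takes 20 N of pressing and breaks above 35 N.
- mouth (a point): Centre of the case's mouth, level with the wall tops, axes as the case's. From here the clips' pivots (parallel to y) lie at x -86 or +86, y -65 or +65 and nominally 14 mm up, but each is height-adjustable and set up to 5 mm higher or lower. Each clip is a plate 45 mm long from its pivot, 32 wide, 5 thick, about upright when open; a light spring stands it up again.
- lid: Grey plastic lid, 150 (x) x 208 (y) mm, loose, 0.17 to 0.35 kg; origin at the centre of its underside. Tongue below 124 x 184, 8 high, fits the opening with 3 mm to spare each side; plate above it 6 thick, its edge rests on the walls; black grip block at the centre, 22 (x) x 70 (y), 14 to 44 mm above the origin. Seated: origin 62 mm above the case's, axes parallel, either way round.
- clip_a (a joint): Clip at the case's -x, +y corner, opposite clip_c: 0 upright (open), grows as it swings inwards, 1.57 flat over the lid. Push its outer face in from outside along its swing (a push on the end edge wedges), then press down about 30 mm inward of the pivot. Resists most, 7 to 13 N, near 1.2 rad, and less after; past 1.53 a spring snaps it onto a hard stop. Short of 1.53 it is not fastened and springs back.
- clip_b (a joint): Clip at the case's +x, +y corner, opposite clip_d: 0 upright (open), grows as it swings inwards, 1.57 flat over the lid. Push its outer face in from outside along its swing (a push on the end edge wedges), then press down about 30 mm inward of the pivot. Resists most, 7 to 13 N, near 1.2 rad, and less after; past 1.53 a spring snaps it onto a hard stop. Short of 1.53 it is not fastened and springs back.
- clip_c (a joint): Clip at the case's +x, -y corner, opposite clip_a: 0 upright (open), grows as it swings inwards, 1.57 flat over the lid. Push its outer face in from outside along its swing (a push on the end edge wedges), then press down about 30 mm inward of the pivot. Resists most, 7 to 13 N, near 1.2 rad, and less after; past 1.53 a spring snaps it onto a hard stop. Short of 1.53 it is not fastened and springs back.
- clip_d (a joint): Clip at the case's -x, -y corner, opposite clip_b: 0 upright (open), grows as it swings inwards, 1.57 flat over the lid. Push its outer face in from outside along its swing (a push on the end edge wedges), then press down about 30 mm inward of the pivot. Resists most, 7 to 13 N, near 1.2 rad, and less after; past 1.53 a spring snaps it onto a hard stop. Short of 1.53 it is not fastened and springs back.
- frame: Bystander: picture frame of pale wood lying flat, 160 x 200 x 18 mm; origin at the centre of its underside.
- glue: Bystander: white glue bottle, 56 mm across, 150 mm high; origin under its centre.
- tape: Bystander: yellow tape measure, 62 x 36 x 58 mm high; origin under its centre.
- offcut: Bystander: brown wooden offcut, 50 x 110 x 22 mm; origin under its centre.
- cup: Bystander: blue cup, 72 mm across, 90 mm high; origin under its centre.
- driver: Bystander: screwdriver lying flat along its x axis, about 200 mm long.
- sander: Bystander: yellow and black sander, 126 mm across, 135 mm high; origin under its centre.

How it is judged:
By the outcome, as a careful person would: the job done as asked, in the order asked, and still so for the second after the job is handed in, with the robot touching nothing.
It also fails if it takes over 72 s, if anything falls off the work surface, if the arm or the gripper's body presses on something with over 40 N, if the wrist force passes 120 N, or if a joint passes its speed limit or range.

## Working session

There is one attempt and no reset: what is moved stays moved. The work goes in short steps, Python scripts to look and compute and a tool call to move; the robot and the scene stay as the last step left them, time stands still between calls to the robot, and variables do not carry over. Pictures are saved under pics/ and viewed, at most 10 in all, crops included, and the job is handed in when it is done.

Besides the shell and the picture viewer there is one more tool, called after ">>>" as name(argument=value, ...), one argument or row to a line, values as JSON. drive_tool: Moves the arm, as the interface text tells. Its arguments: {"type":"object","properties":{"moves":{"type":"array","items":{"type":"array"}},"grip_force":{"type":"number"}},"required":["moves"]}

```bash
mkdir -p pics; cat > h.py <<'E'
import numpy as np,cv2
from plant import ctrl
from scipy.spatial.transform import Rotation as Rn
def cam(n,save=None):
    c=ctrl.read_camera(n); c['R']=np.array(c['R']);c['t']=np.array(c['t'])
    if save: cv2.imwrite('pics/'+save,cv2.cvtColor(c['image'],cv2.COLOR_RGB2BGR))
    return c
def ray(c,u,v,z):
    d=c['R'].T@np.array([(u-c['cx'])/c['fx'],(v-c['cy'])/c['fy'],1]); o=-c['R'].T@c['t']
    return o+d*(z-o[2])/d[2]
def proj(c,X):
    p=c['R']@np.array(X)+c['t']; return np.array([c['fx']*p[0]/p[2]+c['cx'],c['fy']*p[1]/p[2]+c['cy']])
def tri(c1,p1,c2,p2):
    A=[];b=[]
    for c,p in((c1,p1),(c2,p2)):
        d=c['R'].T@np.array([(p[0]-c['cx'])/c['fx'],(p[1]-c['cy'])/c['fy'],1]);d/=np.linalg.norm(d)
        P=np.eye(3)-np.outer(d,d);A.append(P);b.append(P@(-c['R'].T@c['t']))
    return np.linalg.lstsq(np.vstack(A),np.hstack(b),rcond=None)[0]
E
python3 - <<'E'
from h import *
for n in('top','side'):
    c=cam(n,n+'0.png');print(n,-c['R'].T@c['t'],c['R'].round(3).tolist(),c['fx'])
s=ctrl.get_state();print(s)
E
```

```text
top [0.46772485 0.03688935 1.35014214] [[-0.004, -1.0, 0.009], [-0.996, 0.003, -0.086], [0.086, -0.01, -0.996]] 460.93877608459263
side [0.04381555 0.85505088 1.13262332] [[-0.836, -0.548, 0.018], [-0.41, 0.603, -0.684], [0.364, -0.58, -0.729]] 526.3626873657217
{'time': 0.1, 'qpos': array([-1.40201982e+00,  2.87122399e-01,  1.57806619e+00, -2.31486661e-05,
        1.27860877e+00, -1.50036089e-01]), 'dq': array([-9.13577907e-04, -1.25112688e-03, -3.52003220e-03, -1.91590764e-05,
       -2.96494209e-05, -1.31369402e-03]), 'joint_efforts': array([ 1.61151278e-03, -4.07290614e+01, -2.93699777e+01, -1.42914873e-04,
        3.39240200e-03, -4.00066455e-06]), 'eef_pos': array([ 0.21147386, -0.64041263,  0.24703597]), 'tcp_rot': array([ 9.87320566e-01,  1.58735265e-01, -2.14087565e-05, -1.10220430e-03]), 'contact_force': array([-0.48620849,  0.03074554,  0.69779364]), 'wrist_torque': array([-0.01507154,  0.02134666,  0.05084519]), 'finger_force': 0.0, 'opening': 0.996875671690291}
```

View pics/top0.png

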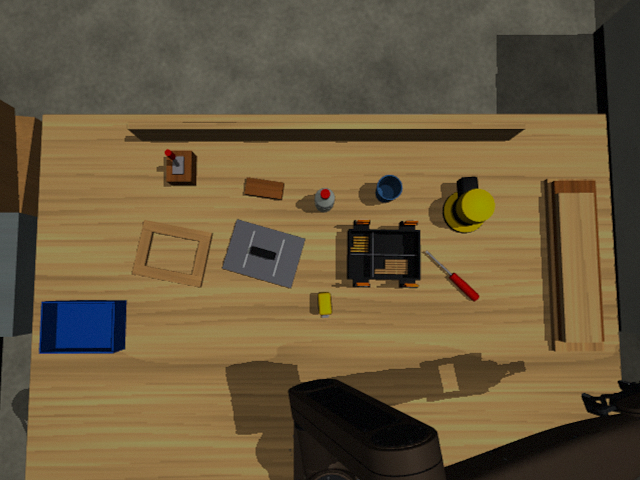

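View pics/side0.png

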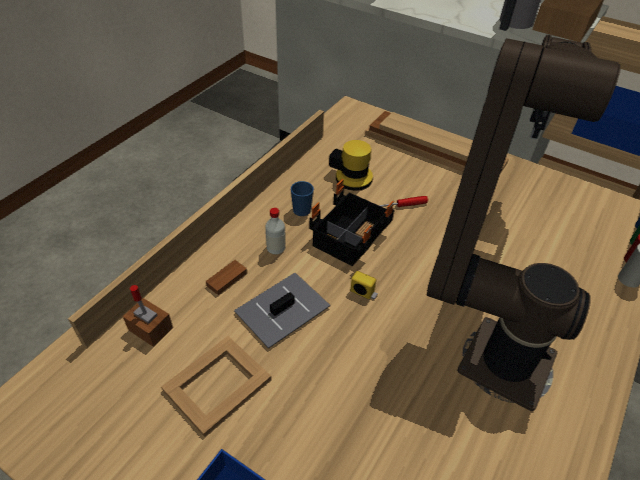

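The top view shows the lid (grey) near pixel (263,253), turned by about 15°, and the case at about (384,254) with its orange clips on the ±x sides. The arm is clear of both. The side view shows the lid lying flat with its grip block up, at about (282,304).

```bash
cat > m.py <<'E'
from h import *
c=cam('top');im=c['image'];hsv=cv2.cvtColor(im,cv2.COLOR_RGB2HSV)
def roi(m,x0,x1,y0,y1):
    o=np.zeros_like(m);o[y0:y1,x0:x1]=m[y0:y1,x0:x1];return o
def rect(m,zs):
    n,l,st,ct=cv2.connectedComponentsWithStats(m);k=1+np.argmax(st[1:,4])
    p=np.argwhere(l==k)[:,::-1]
    w=np.array([ray(c,u,v,zs)[:2] for u,v in p])
    return cv2.minAreaRect((w*1000).astype(np.float32)),len(p)
g=roi(((hsv[...,1]<70)&(hsv[...,2]>50)).astype(np.uint8)*255,212,315,212,297)
print('lid',rect(cv2.morphologyEx(g,cv2.MORPH_OPEN,np.ones((3,3))),.014))
b=roi((hsv[...,2]<45).astype(np.uint8)*255,245,282,240,268)
print('block',rect(b,.044))
b=roi((hsv[...,2]<60).astype(np.uint8)*255,340,428,227,281)
print('case',rect(cv2.morphologyEx(b,cv2.MORPH_CLOSE,np.ones((15,15))),.07))
o=roi(((hsv[...,0]<14)&(hsv[...,1]>170)&(hsv[...,2]>110)).astype(np.uint8)*255,340,428,215,292)
n,l,st,ct=cv2.connectedComponentsWithStats(o)
for k in range(1,n):
    if st[k,4]>8: print('clip',st[k],ct[k],ray(c,*ct[k],.12))
for nm,u,v,z in(('glue',325,195,.15),('cup',389,188,.09),('sander',480,205,.135),('tape',325,303,.058)):print(nm,ray(c,u,v,z))
E
python3 m.py
```

```text
lid (((551.5732421875, 182.56243896484375), (207.77024841308594, 149.2584228515625), 73.81655883789062), 3454)
block (((550.3777465820312, 182.8455810546875), (72.89620208740234, 23.729150772094727), 73.85591125488281), 210)
case (((546.1338500976562, -155.48016357421875), (205.1913299560547, 147.95925903320312), 89.77748107910156), 3817)
glue [0.6958611  0.00640645 0.15      ]
cup [ 0.72656085 -0.17292568  0.09      ]
sander [ 0.6707471  -0.40828503  0.135     ]
tape [0.40904063 0.00565896 0.058     ]
```

>>> drive_tool(
  moves=[
    [[0, 0, -0.162], [0, 0, -0.02], 0.085],
    [[0, 0, -0.162], [0, 0, -0.02], 0.085],
    [[0, 0, -0.162], [0, 0, 0], 0.085],
    [[0, 0, -0.162], [0, 0, 0], 0.085],
    [[0, 0, -0.162], [0, 0, 0], 0.085],
  ],
)

```text
time: 0.78
eef_pos: [0.2115, -0.6407, 0.2878]
tcp_rot: [0.843, 0.537, 0.0, -0.0]
contact_force: [0.5, -0.3, -0.1]
opening: 0.995
finger_force: 0.0
```

>>> drive_tool(
  moves=[
    [[0, 0, -0.16], [0, 0.02, 0], 0.085],
    [[0, 0, 0], [0.055, 0.025, 0], 0.085],
    [[0, 0, 0], [0.055, 0.025, 0], 0.085],
    [[0, 0, 0], [0.055, 0.02, 0], 0.085],
    [[0, 0, 0], [0.059, 0.007, 0], 0.085],
  ],
)

```text
time: 1.4
eef_pos: [0.367, -0.4541, 0.2878]
tcp_rot: [0.799, 0.601, 0.0, -0.0]
contact_force: [-0.1, -1.3, 0.4]
opening: 0.99
finger_force: 0.0
```

>>> drive_tool(
  moves=[
    [[0, 0, 0], [0.06, 0, 0], 0.085],
    [[0, 0, 0], [0.06, 0, 0], 0.085],
    [[0, 0, 0], [0.06, 0, 0], 0.085],
    [[0, 0, 0], [0.06, 0, 0], 0.085],
    [[0, 0, 0], [0.06, 0, 0], 0.085],
  ],
)

```text
time: 2.02
eef_pos: [0.4495, -0.1657, 0.2882]
tcp_rot: [0.8, 0.601, 0.0, 0.0]
contact_force: [0.4, -0.9, -0.5]
opening: 0.997
finger_force: 0.0
```

>>> drive_tool(
  moves=[
    [[0, 0, 0], [0.06, 0, 0], 0.085],
    [[0, 0, 0], [0.06, 0, 0], 0.085],
    [[0, 0, 0], [0.06, 0, 0], 0.085],
    [[0, 0, 0], [0.06, 0, 0], 0.085],
    [[0, 0, 0], [0.0, 0, 0], 0.085],
  ],
)

```text
time: 2.65
eef_pos: [0.5162, 0.0665, 0.2879]
tcp_rot: [0.798, 0.603, -0.0, -0.0]
contact_force: [0.2, 0.2, -0.4]
opening: 0.995
finger_force: 0.0
```

```bash
python3 - <<'E'
from h import *
c=cam('wrist','w1.png');print(-c['R'].T@c['t'],c['R'].round(3).tolist(),c['fx']);s=ctrl.get_state();print(s['eef_pos'],s['tcp_rot'],s['qpos'])
R=Rn.from_quat(s['tcp_rot']).as_matrix();print('cam in tool',R.T@(-c['R'].T@c['t']-s['eef_pos']))
E
```

```text
[0.53836508 0.1436787  0.41320112] [[0.962, -0.273, -0.0], [-0.259, -0.913, 0.315], [-0.086, -0.303, -0.949]] 350.9013951362287
[0.51603058 0.06467412 0.28785503] [ 7.98240990e-01  6.02337982e-01 -4.83894841e-04 -2.07703686e-04] [-7.04246359e-02 -8.86698399e-02  1.90911388e+00 -3.32923694e-04
  1.32215116e+00  2.07599971e-01]
cam in tool [ 0.08203515 -0.0003144  -0.12538872]
```

View pics/w1.png

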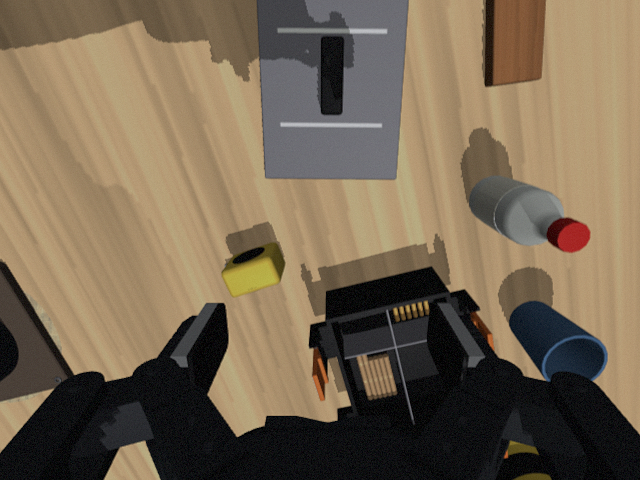

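The wrist view shows the grip block of the lid at (332,75), with the case below it at about (390,370) between the fingers. The way to the lid is clear.

```bash
python3 - <<'E'
from h import *
c=cam('wrist');s=ctrl.get_state();hsv=cv2.cvtColor(c['image'],cv2.COLOR_RGB2HSV)
m=np.zeros((480,640),np.uint8);m[20:120,310:350]=(hsv[20:120,310:350,2]<38)*255
# top-face corners: width of block / long ends
for z in(.044,.03):
    p=np.argwhere(m)[:,::-1];w=np.array([ray(c,u,v,z)[:2] for u,v in p]);r=cv2.minAreaRect((w*1000).astype(np.float32));print(z,r)
m=np.zeros((480,640),np.uint8);q=((hsv[...,1]<90)&(hsv[...,2]>60));m[0:190,250:415]=q[0:190,250:415]*255
m=cv2.morphologyEx(m,cv2.MORPH_OPEN,np.ones((3,3)))
for v in(140,160,170):
    xs=np.where(m[v])[0];a,b=ray(c,xs[0],v,.014),ray(c,xs[-1],v,.014);print(v,xs[0],xs[-1],a,b,(a+b)/2,np.linalg.norm(a-b))
R=Rn.from_quat(s['tcp_rot']).as_matrix()
d=R.T@(np.array([.551,.183,0.03])-s['eef_pos']);print(d, np.degrees(np.arctan2(R[1,0],R[0,0])))
E
```

```text
0.044 ((553.3602905273438, 181.232177734375), (68.38065338134766, 21.47626495361328), 73.68254852294922)
0.03 ((553.9286499023438, 182.72386169433594), (70.97473907470703, 22.2910099029541), 73.68248748779297)
140 250 405 [0.45067453 0.14451748 0.014     ] [0.61437458 0.09775452 0.014     ] [0.53252456 0.121136   0.014     ] 0.17024829535773459
160 250 409 [0.44329796 0.12416524 0.014     ] [0.61419543 0.07535139 0.014     ] [0.52874669 0.09975832 0.014     ] 0.17773220464766074
170 254 411 [0.44384955 0.11247728 0.014     ] [0.61410345 0.06384988 0.014     ] [0.5289765  0.08816358 0.014     ] 0.17706217823232673
[0.12480126 0.00085218 0.25774231] 73.94826468202146
```

>>> drive_tool(
  moves=[
    [[0, 0, 0], [0.0625, 0.001, 0], 0.085],
    [[0, 0, 0], [0.0625, 0, 0], 0.085],
    [[0, 0, 0], [0, 0, 0.06], 0.085],
    [[0, 0, 0], [0, 0, 0.06], 0.085],
    [[0, 0, 0], [0, 0, 0.05], 0.085],
  ],
  grip_force=50,
)

```text
time: 3.38
eef_pos: [0.5513, 0.1808, 0.1159]
tcp_rot: [0.8, 0.6, -0.001, -0.0]
contact_force: [0.3, 0.5, 0.8]
opening: 0.993
finger_force: 0.0
```

>>> drive_tool(
  moves=[
    [[0, 0, 0], [0, 0, 0.04], 0.085],
    [[0, 0, 0], [0, 0, 0.03], 0.085],
    [[0, 0, 0], [0, 0, 0.01], 0.06],
    [[0, 0, 0], [0, 0, 0], 0.03],
    [[0, 0, 0], [0, 0, 0], 0.01],
  ],
)

```text
time: 4.0
eef_pos: [0.5534, 0.1824, 0.0401]
tcp_rot: [0.8, 0.6, 0.001, 0.001]
contact_force: [0.3, 0.4, 0.3]
opening: 0.369
finger_force: 0.0
```

>>> drive_tool(
  moves=[
    [[0, 0, 0], [0, 0, 0], 0.01],
    [[0, 0, 0], [0, 0, 0], 0.01],
    [[0, 0, 0], [0, 0, 0], 0.01],
    [[0, 0, 0], [0, 0, 0], 0.01],
  ],
)

```text
time: 4.5
eef_pos: [0.5534, 0.1828, 0.0404]
tcp_rot: [0.799, 0.601, 0.001, 0.001]
contact_force: [-0.1, -1.0, 6.6]
opening: 0.246
finger_force: 52.0
```

The lid is gripped, with the opening matching the 22 mm block. Before carrying it over, I'll measure the case rim more closely in both fixed views.

```bash
python3 - <<'E'
from h import *
c=cam('top','t1.png');d=cam('side','s1.png')
f=lambda im,x0,y0:cv2.resize(im[y0:y0+90,x0:x0+120],None,fx=6.6,fy=6.6,interpolation=cv2.INTER_CUBIC)[:594,:792]
g=lambda im:cv2.convertScaleAbs(cv2.cvtColor(im,cv2.COLOR_RGB2BGR),alpha=2.0)
h=lambda im,x0,y0:cv2.resize(im[y0:y0+90,x0:x0+100],None,fx=4,fy=4,interpolation=cv2.INTER_CUBIC)
cv2.imwrite('pics/crop1.png',g(np.hstack([h(c['image'],335,212),h(d['image'],300,175)])))
E
```

```text
(no output)
```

View pics/crop1.png

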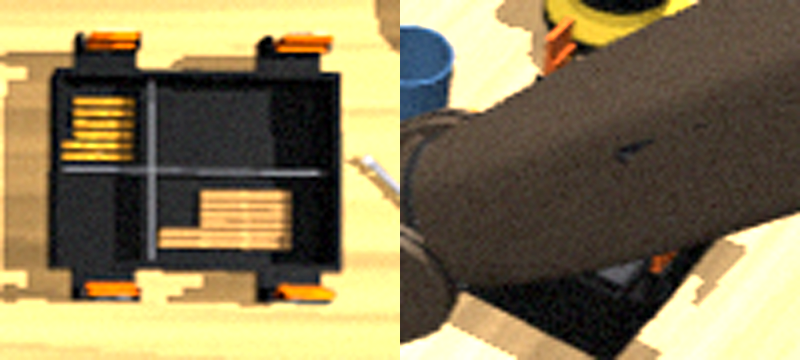

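In the top crop, the rim's far edges (right edge at crop x≈341, top edge at y≈70) are clean. The near edges also show wall side. The orange clips span crop x 85–140 and 275–333. In the side crop the arm hides most of the case.

```bash
cat > e.py <<'E'
from h import *
c=cam('top');im=c['image'].astype(float);g=im.sum(2)
def edge(line,rev=False):
    k=np.abs(np.diff(line));i=np.argmax(k);s=slice(max(i-2,0),i+3);w=k[s];return (np.arange(len(k))[s]+.5)@w/w.sum()
# right edge (y-): rows 240..272
R=np.array([[414+edge(g[v,414:427]),v] for v in range(236,276,2)]);P=np.array([ray(c,*p,.07)[:2] for p in R]);print('right y',np.median(P[:,1]),np.polyfit(P[:,0],P[:,1],1),R[:,0].round(1))
T=np.array([[u,223+edge(g[223:236,u])] for u in list(range(373,396,2))]);P=np.array([ray(c,*p,.07)[:2] for p in T]);print('top x',np.median(P[:,0]),np.polyfit(P[:,1],P[:,0],1),T[:,1].round(1))
B=np.array([[u,272+edge(g[272:288,u])] for u in list(range(373,396,2))]);
for z in(.07,0): P=np.array([ray(c,*p,z)[:2] for p in B]);print('bot x',z,np.median(P[:,0]),B[:,1].round(1))
L=np.array([[342+edge(g[v,342:352]),v] for v in range(236,276,2)])
for z in(.07,0): P=np.array([ray(c,*p,z)[:2] for p in L]);print('left y',z,np.median(P[:,1]),L[:,0].round(1))
hsv=cv2.cvtColor(c['image'],cv2.COLOR_RGB2HSV)
o=((hsv[...,0]<16)&(hsv[...,1]>150)&(hsv[...,2]>70)).astype(np.uint8);o[:,:340]=0;o[:,430:]=0;o[:215]=0;o[232:276]=0;o[292:]=0
n,l,st,ct=cv2.connectedComponentsWithStats(o)
for k in range(1,n):
    if st[k,4]>8:
        p=np.argwhere(l==k);w=g[l==k]
        print('clip',st[k],ct[k],ray(c,*ct[k],.125))
E
python3 e.py
```

```text
right y -0.2591118512689183 [-0.01570763 -0.25050202] [419.6 419.7 419.6 419.7 419.6 419.9 419.8 419.8 419.8 419.9 420.  419.9
 419.9 419.8 419.8 419.9 419.9 419.9 419.9 419.9]
top x 0.6242849356691822 [-0.17586361  0.5935633 ] [228.9 228.9 228.9 226.7 225.5 225.4 225.4 225.4 225.3 225.5 225.2 225.5]
bot x 0.07 0.4901242595530647 [279.1 273.4 273.4 273.4 273.4 273.5 273.6 273.5 273.4 273.6 273.6 273.7]
bot x 0 0.4913490912750136 [279.1 273.4 273.4 273.4 273.4 273.5 273.6 273.5 273.4 273.6 273.6 273.7]
left y 0.07 -0.055294026645249905 [347.2 347.  347.3 347.2 347.1 347.2 349.1 347.7 346.8 346.9 346.6 346.6
 346.7 346.8 346.8 346.5 346.4 346.7 346.8 346.7]
left y 0 -0.060334745586780245 [347.2 347.  347.3 347.2 347.1 347.2 349.1 347.7 346.8 346.9 346.6 346.6
 346.7 346.8 346.8 346.5 346.4 346.7 346.8 346.7]
clip [357 220   7   2  12] [360.  220.5] [ 0.63118379 -0.08771923  0.125     ]
clip [404 220  14   5  50] [410.54 222.46] [ 0.6255209  -0.22336479  0.125     ]
clip [357 222  12   2  16] [363.25 222.75] [ 0.62508359 -0.09636583  0.125     ]
clip [356 282  14   4  51] [362.62745098 283.52941176] [ 0.46285374 -0.09271275  0.125     ]
clip [404 283  13   4  37] [409.56756757 284.21621622] [ 0.46054698 -0.217291    0.125     ]
```

>>> drive_tool(
  moves=[
    [[0, 0, 0], [0, 0, -0.01], 0.01],
    [[0, 0, 0], [0, 0, -0.03], 0.01],
    [[0, 0, 0], [0, 0, -0.05], 0.01],
    [[0, 0, 0], [0, 0, -0.06], 0.01],
    [[0, 0, 0], [0, 0, -0.05], 0.01],
  ],
)

```text
time: 5.28
eef_pos: [0.5514, 0.1828, 0.2402]
tcp_rot: [0.799, 0.601, 0.0, 0.0]
contact_force: [0.9, 0.9, -2.5]
opening: 0.245
finger_force: 50.8
```

>>> drive_tool(
  moves=[
    [[0, 0, -0.135], [0, 0, 0], 0.01],
    [[0, 0, -0.135], [0, 0, 0], 0.01],
    [[0, 0, 0], [-0.04, 0, 0], 0.01],
    [[0, 0, 0], [-0.055, 0, 0], 0.01],
    [[0, 0, 0], [-0.055, 0, 0], 0.01],
  ],
)

```text
time: 5.9
eef_pos: [0.5491, 0.0317, 0.2375]
tcp_rot: [0.711, 0.703, -0.0, -0.001]
contact_force: [1.1, 0.1, -3.0]
opening: 0.246
finger_force: 50.7
```

>>> drive_tool(
  moves=[
    [[0, 0, 0], [-0.055, -0.002, 0], 0.01],
    [[0, 0, 0], [-0.055, -0.002, 0], 0.01],
    [[0, 0, 0], [-0.05, 0, 0], 0.01],
    [[0, 0, 0], [-0.032, 0, 0], 0.01],
    [[0, 0, 0], [0, 0, 0], 0.01],
  ],
)

```text
time: 6.52
eef_pos: [0.543, -0.1611, 0.2375]
tcp_rot: [0.713, 0.702, -0.0, -0.001]
contact_force: [-1.0, 1.0, -3.4]
opening: 0.243
finger_force: 50.7
```

>>> drive_tool(
  moves=[
    [[0, 0, 0], [0, 0, 0.03], 0.01],
    [[0, 0, 0], [0, 0, 0.02], 0.01],
    [[0, 0, 0], [0, 0, 0], 0.01],
    [[0, 0, 0], [0, 0, 0], 0.01],
  ],
)

```text
time: 7.02
eef_pos: [0.5443, -0.1589, 0.189]
tcp_rot: [0.711, 0.703, 0.0, 0.0]
contact_force: [-0.4, 0.3, -2.9]
opening: 0.246
finger_force: 50.6
```

```bash
python3 - <<'E'
from h import *
s=ctrl.get_state();print(s['eef_pos'],s['tcp_rot'],s['contact_force'],s['wrist_torque'])
c=cam('top','t2.png');d=cam('side','s2.png')
g=lambda im:cv2.convertScaleAbs(cv2.cvtColor(im,cv2.COLOR_RGB2BGR),alpha=2.0)
h=lambda im,x0,y0:cv2.resize(im[y0:y0+120,x0:x0+120],None,fx=3.3,fy=3.3,interpolation=cv2.INTER_CUBIC)
cv2.imwrite('pics/crop2.png',g(np.hstack([h(c['image'],325,200),h(d['image'],290,150)])))
E
```

```text
[ 0.54428959 -0.15893056  0.18895983] [7.11078353e-01 7.03112652e-01 1.69508900e-04 3.81957586e-04] [-0.37434342  0.32388282 -2.87717538] [-0.02955881  0.04914266 -0.00653718]
```

View pics/crop2.png

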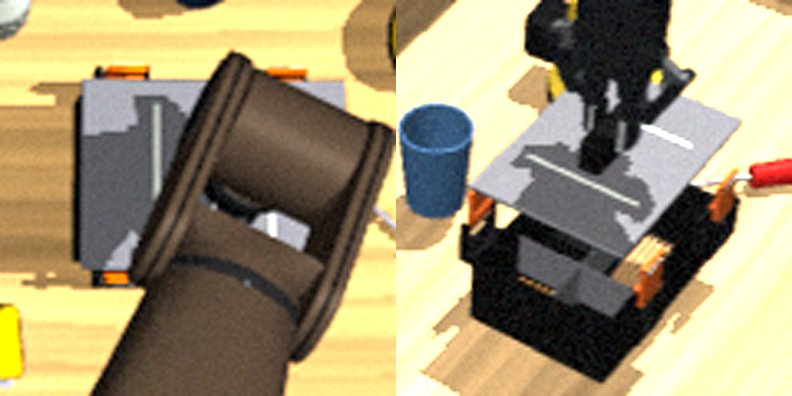

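In the top crop the lid's left edge is at crop x≈82 and its top edge at y≈80, both clean; the arm hides the right side. The side crop shows the lid held level above the case. I'll compute the lid's pose in the same camera as the rim.

```bash
python3 - <<'E'
from h import *
from e import edge
im=cv2.imread('pics/t2.png');c=cam('top')
sat=im.astype(float)@np.array([1,0,-1.])  # blue-red: grey lid vs wood
z=.1626
Lp=np.array([[344+edge(sat[v,344:357]),v] for v in range(228,262,2)]);P=np.array([ray(c,*p,z)[:2] for p in Lp]);print(Lp[:,0].round(1));k=np.polyfit(P[:,0],P[:,1],1);print('left y',np.median(P[:,1]),k[0])
T=np.array([[u,218+edge(sat[218:231,u])] for u in range(372,392,2)]);P=np.array([ray(c,*p,z)[:2] for p in T]);print(T[:,1].round(1));print('top x',np.median(P[:,0]),np.polyfit(P[:,1],P[:,0],1)[0])
E
```

```text
right y -0.25175163312447013 [-0.10542045 -0.19848484] [425.1 416.2 420.3 423.3 415.9 415.2 423.1 417.1 414.8 416.2 419.2 422.4
 424.2 415.9 417.5 415.  417.4 418.1 417.6 416.9]
top x 0.6265347210758216 [0.0423866 0.6302524] [229.  228.3 223.7 223.8 223.7 223.8 223.8 225.  224.4 226.9 229.5 227.5]
bot x 0.07 0.47107171394716596 [282.  280.3 280.6 273.1 276.4 276.6 280.5 277.6 281.5 281.9 278.6 283.6]
bot x 0 0.4712547252684789 [282.  280.3 280.6 273.1 276.4 276.6 280.5 277.6 281.5 281.9 278.6 283.6]
left y 0.07 -0.05590289599104078 [349.1 349.1 349.1 347.  347.7 347.7 346.9 347.7 347.1 347.  346.8 346.7
 346.7 347.1 346.8 347.  346.8 346.8 346.6 346.8]
left y 0 -0.06097690877786024 [349.1 349.1 349.1 347.  347.7 347.7 346.9 347.7 347.1 347.  346.8 346.7
 346.7 347.1 346.8 347.  346.8 346.8 346.6 346.8]
clip [357 220  12   4  23] [362.52173913 221.43478261] [ 0.62864039 -0.09445556  0.125     ]
clip [406 221  12   3  24] [411.875      221.54166667] [ 0.62799341 -0.22700637  0.125     ]
clip [356 282   8   4  26] [359.84615385 283.65384615] [ 0.46255453 -0.0853325   0.125     ]
[349.1 347.8 346.9 347.1 347.1 347.  347.  347.1 347.  346.9 347.  347.1
 347.1 346.8 346.5 346.5 346.6]
left y -0.04953548199280668 -0.050066914056826804
[223.6 223.4 223.4 223.5 223.5 223.5 223.6 223.7 223.5 220.3]
top x 0.6181413994832035 -0.08268494559667043
```

>>> drive_tool(
  moves=[
    [[0, 0, 0], [0, 0.0015, 0.03], 0.01],
    [[0, 0, 0], [0, 0, 0.03], 0.01],
    [[0, 0, 0], [0, 0, 0.012], 0.01],
    [[0, 0, 0], [0, 0, 0], 0.01],
    [[0, 0, 0], [0, 0, 0], 0.01],
  ],
)

```text
time: 7.85
eef_pos: [0.5464, -0.1598, 0.118]
tcp_rot: [0.711, 0.703, 0.0, 0.001]
contact_force: [0.4, -1.3, -4.0]
opening: 0.241
finger_force: 50.6
```

```bash
python3 - <<'E'
from h import *
s=ctrl.get_state();print(s['eef_pos'],s['tcp_rot'],s['contact_force'])
c=cam('wrist','w3.png');d=cam('side','s3.png')
g=lambda im:cv2.convertScaleAbs(cv2.cvtColor(im,cv2.COLOR_RGB2BGR),alpha=2.0)
h=lambda im,x0,y0:cv2.resize(im[y0:y0+120,x0:x0+120],None,fx=3.33,fy=3.33,interpolation=cv2.INTER_CUBIC)
cv2.imwrite('pics/crop3.png',g(np.hstack([cv2.resize(c['image'],(533,400)),h(d['image'],290,150)[:, :260]])))
E
```

```text
[ 0.54642241 -0.15982031  0.11798174] [7.11338137e-01 7.02848421e-01 4.80771005e-04 1.38577069e-03] [ 0.42156758 -1.26069045 -3.98462464]
```

View pics/crop3.png

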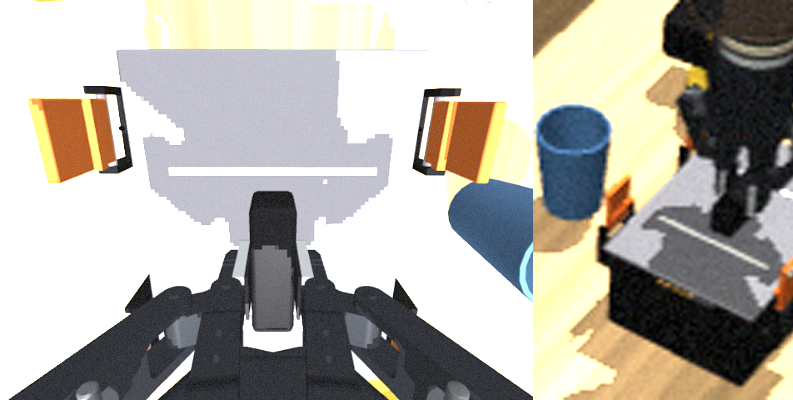

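The wrist view shows the lid's far edge at about 118–427 px, midway between the two clip brackets (inner faces at 131 and 415), so it is centred in x. I'll lower it slowly.

>>> drive_tool(
  moves=[
    [[0, 0, 0], [0, 0, 0.004], 0.01],
    [[0, 0, 0], [0, 0, 0.003], 0.01],
    [[0, 0, 0], [0, 0, 0.002], 0.01],
    [[0, 0, 0], [0, 0, 0.001], 0.01],
    [[0, 0, 0], [0, 0, 0], 0.01],
  ],
)

```text
time: 8.57
eef_pos: [0.5453, -0.1593, 0.1062]
tcp_rot: [0.711, 0.703, -0.0, -0.0]
contact_force: [-0.1, 0.8, -2.7]
opening: 0.247
finger_force: 50.6
```

>>> drive_tool(
  moves=[
    [[0, 0, 0], [0, 0, 0.0015], 0.01],
    [[0, 0, 0], [0, 0, 0.001], 0.01],
    [[0, 0, 0], [0, 0, 0.001], 0.01],
    [[0, 0, 0], [0, 0, 0], 0.01],
    [[0, 0, 0], [0, 0, 0], 0.01],
  ],
)

```text
time: 9.2
eef_pos: [0.5454, -0.1593, 0.1029]
tcp_rot: [0.711, 0.703, 0.0, 0.0]
contact_force: [-0.7, -0.4, -2.9]
opening: 0.245
finger_force: 50.7
```

>>> drive_tool(
  moves=[
    [[0, 0, 0], [0, 0, 0.0007], 0.01],
    [[0, 0, 0], [0, 0, 0], 0.01],
    [[0, 0, 0], [0, 0, 0], 0.01],
  ],
)

```text
time: 9.57
eef_pos: [0.5455, -0.1594, 0.1024]
tcp_rot: [0.711, 0.703, 0.0, 0.0]
contact_force: [-0.5, -0.7, -0.5]
opening: 0.246
finger_force: 51.0
```

>>> drive_tool(
  moves=[
    [[0, 0, 0], [0, 0, 0], 0.03],
    [[0, 0, 0], [0, 0, 0], 0.05],
    [[0, 0, 0], [0, 0, 0], 0.07],
    [[0, 0, 0], [0, 0, 0], 0.07],
    [[0, 0, 0], [0, 0, -0.03], 0.07],
  ],
)

```text
time: 10.2
eef_pos: [0.5434, -0.1584, 0.1296]
tcp_rot: [0.711, 0.703, -0.001, -0.003]
contact_force: [0.2, 0.8, -0.5]
opening: 0.821
finger_force: 0.0
```

>>> drive_tool(
  moves=[
    [[0, 0, 0], [0, 0, -0.05], 0.07],
    [[0, 0, 0], [0, 0, -0.05], 0.03],
    [[0, 0, 0], [0, 0, -0.05], 0.0],
    [[0, 0, 0], [0, 0, 0], 0.0],
    [[0, 0, 0], [0, 0, 0], 0.0],
  ],
)

```text
time: 10.82
eef_pos: [0.5451, -0.1591, 0.2816]
tcp_rot: [0.711, 0.703, -0.0, -0.0]
contact_force: [-0.3, 0.1, -0.7]
opening: 0.001
finger_force: 0.0
```

```bash
python3 - <<'E'
from h import *
s=ctrl.get_state();print(s['eef_pos'],s['tcp_rot'],s['contact_force'],s['opening'])
c=cam('wrist','w4.png')
E
```

```text
[ 0.54507983 -0.15914998  0.28161798] [ 7.11329699e-01  7.02858435e-01 -8.42089663e-05 -2.69209035e-04] [-0.34976199  0.14407935 -0.65146329] 0.0008905685541787466
```

View pics/w4.png

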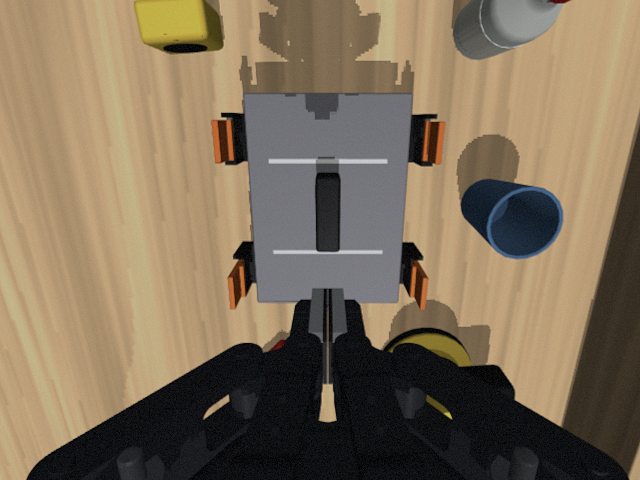

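The lid is seated squarely and released: its edges at columns 243 and 412 lie evenly between the brackets, and all four clips stand open at about (225,142), (433,142), (237,285) and (418,285). Next I'll check the clip positions from this view and move outside the first one.

```bash
python3 - <<'E'
from h import *
c=cam('wrist');s=ctrl.get_state();hsv=cv2.cvtColor(c['image'],cv2.COLOR_RGB2HSV)
d=cam('side','s4.png');hd=cv2.cvtColor(d['image'],cv2.COLOR_RGB2HSV)
def comps(h,x0,x1,y0,y1,mn):
    m=((h[...,0]<12)&(h[...,1]>160)&(h[...,2]>80)).astype(np.uint8);z=np.zeros_like(m);z[y0:y1,x0:x1]=m[y0:y1,x0:x1]
    z=cv2.morphologyEx(z,cv2.MORPH_CLOSE,np.ones((3,3)))
    n,l,st,ct=cv2.connectedComponentsWithStats(z);return [(st[k].tolist(),ct[k].round(1)) for k in range(1,n) if st[k,4]>=mn]
for st,ct in comps(hsv,200,450,110,310,60):print('w',st,ct,ray(c,*ct,.107).round(4))
for st,ct in comps(hd,300,400,170,260,15):print('s',st,ct)
for z in(.076,):print('lid corners',[ray(c,u,v,z).round(4).tolist() for u,v in((243.5,94),(412.5,94),(399,301),(257,302))])
R=Rn.from_quat(s['tcp_rot']).as_matrix()
E
```

```text
w [213, 121, 9, 43, 250] [217.  141.9] [ 0.4542 -0.0949  0.107 ]
w [226, 121, 9, 41, 230] [230.  140.6] [ 0.465 -0.094  0.107]
w [423, 122, 10, 40, 202] [427.7 141.5] [ 0.6277 -0.0967  0.107 ]
w [436, 122, 11, 43, 263] [440.9 143.3] [ 0.6387 -0.0982  0.107 ]
w [229, 261, 15, 48, 208] [233.9 283.1] [ 0.4558 -0.2232  0.107 ]
w [414, 262, 15, 40, 97] [421.9 276.5] [ 0.6318 -0.2184  0.107 ]
s [336, 180, 8, 14, 47] [338.7 186.6]
s [385, 202, 8, 13, 22] [387.7 208.6]
s [312, 206, 8, 12, 37] [314.4 211.7]
s [363, 226, 8, 17, 32] [365.6 233. ]
lid corners [[0.4724, -0.0564, 0.076], [0.6199, -0.0582, 0.076], [0.6186, -0.2609, 0.076], [0.4688, -0.2604, 0.076]]
```

>>> drive_tool(
  moves=[
    [[0, 0, 0], [0.02, -0.05, 0], 0.0],
    [[0, 0, 0], [0.02, -0.05, 0], 0.0],
    [[0, 0, 0], [0.024, -0.011, 0.03], 0.0],
    [[0, 0, 0], [0, 0, 0.04], 0.0],
    [[0, 0, 0], [0, 0, 0], 0.0],
  ],
)

```text
time: 11.6
eef_pos: [0.4324, -0.0925, 0.2079]
tcp_rot: [0.711, 0.703, -0.002, -0.004]
contact_force: [-0.3, -0.2, 0.5]
opening: 0.003
finger_force: 0.0
```

>>> drive_tool(
  moves=[
    [[0, 0, 0], [0, 0, 0.04], 0.0],
    [[0, 0, 0], [0, 0, 0.039], 0.0],
    [[0, 0, 0], [0, 0, 0], 0.0],
    [[0, 0, 0], [0, 0.008, 0], 0.0],
    [[0, 0, 0], [0, 0.009, 0], 0.0],
  ],
)

```text
time: 12.22
eef_pos: [0.4538, -0.0949, 0.1353]
tcp_rot: [0.711, 0.703, 0.0, 0.001]
contact_force: [-2.0, -0.6, -0.2]
opening: -0.001
finger_force: 0.9
```

>>> drive_tool(
  moves=[
    [[0, 0, 0], [0, 0.006, 0.001], 0.0],
    [[0, 0, 0], [0, 0.006, 0.001], 0.0],
    [[0, 0, 0], [0, 0.0055, 0.0015], 0.0],
    [[0, 0, 0], [0, 0, 0], 0.0],
  ],
)

```text
time: 12.72
eef_pos: [0.4696, -0.0949, 0.1296]
tcp_rot: [0.711, 0.703, -0.001, -0.0]
contact_force: [-2.5, -2.2, 2.8]
opening: -0.002
finger_force: 2.3
```

>>> drive_tool(
  moves=[
    [[0, 0, 0], [0, 0.004, 0.004], 0.0],
    [[0, 0, 0], [0, 0.004, 0.004], 0.0],
    [[0, 0, 0], [0, 0, 0], 0.0],
  ],
)

```text
time: 13.1
eef_pos: [0.4777, -0.095, 0.1225]
tcp_rot: [0.711, 0.703, -0.001, -0.0]
contact_force: [-5.4, -1.5, 7.5]
opening: 0.004
finger_force: 5.0
```

>>> drive_tool(
  moves=[
    [[0, 0, 0], [0, 0.003, 0.003], 0.0],
    [[0, 0, 0], [0, 0.003, 0.003], 0.0],
    [[0, 0, 0], [0, 0, 0], 0.0],
  ],
)

```text
time: 13.48
eef_pos: [0.482, -0.095, 0.1156]
tcp_rot: [0.711, 0.703, -0.003, -0.002]
contact_force: [-8.8, -3.8, 7.6]
opening: -0.0
finger_force: 4.8
```

>>> drive_tool(
  moves=[
    [[0, 0, 0], [0, 0.001, 0.002], 0.0],
    [[0, 0, 0], [0, 0.001, 0.002], 0.0],
    [[0, 0, 0], [0, 0, 0], 0.0],
  ],
)

```text
time: 13.85
eef_pos: [0.4853, -0.0945, 0.1117]
tcp_rot: [0.711, 0.703, -0.0, -0.001]
contact_force: [-3.4, -0.8, 3.7]
opening: -0.001
finger_force: 1.9
```

>>> drive_tool(
  moves=[
    [[0, 0, 0], [0, 0.0005, 0.0015], 0.0],
    [[0, 0, 0], [0, 0.0005, 0.0015], 0.0],
    [[0, 0, 0], [0, 0, 0], 0.0],
  ],
)

```text
time: 14.22
eef_pos: [0.487, -0.0944, 0.1083]
tcp_rot: [0.711, 0.703, 0.001, 0.0]
contact_force: [-0.3, -0.4, 0.2]
opening: -0.004
finger_force: 0.0
```

>>> drive_tool(
  moves=[
    [[0, 0, 0], [0, 0, 0.001], 0.0],
    [[0, 0, 0], [0, 0, 0.001], 0.0],
    [[0, 0, 0], [0, 0, 0], 0.0],
  ],
)

```text
time: 14.6
eef_pos: [0.4872, -0.0945, 0.1079]
tcp_rot: [0.711, 0.703, 0.0, 0.0]
contact_force: [-3.3, 2.6, 7.2]
opening: 0.001
finger_force: 3.7
```

>>> drive_tool(
  moves=[
    [[0, 0, 0], [0, 0, -0.045], 0.0],
    [[0, 0, 0], [0, 0, -0.045], 0.0],
    [[0, 0, 0], [-0.032, 0.043, 0], 0.0],
    [[0, 0, 0], [-0.032, 0.043, 0], 0.0],
    [[0, 0, 0], [-0.032, 0.043, 0], 0.0],
  ],
)

```text
time: 15.22
eef_pos: [0.6159, -0.193, 0.1967]
tcp_rot: [0.711, 0.703, 0.0, 0.0]
contact_force: [0.9, -0.9, -0.5]
opening: -0.002
finger_force: 0.0
```

>>> drive_tool(
  moves=[
    [[0, 0, 0], [-0.033, 0.043, 0], 0.0],
    [[0, 0, 0], [0, 0, 0], 0.0],
    [[0, 0, 0], [0, 0, 0], 0.0],
  ],
)

```text
time: 15.6
eef_pos: [0.6566, -0.2252, 0.1956]
tcp_rot: [0.711, 0.703, -0.0, -0.001]
contact_force: [-0.0, 0.3, 0.2]
opening: 0.003
finger_force: 0.0
```

```bash
cat > k.py <<'E'
from h import *
import sys
s=ctrl.get_state();print(s['eef_pos'].round(4),s['contact_force'].round(1))
for n in('wrist','side'):
    c=cam(n,sys.argv[1]+n+'.png');h=cv2.cvtColor(c['image'],cv2.COLOR_RGB2HSV)
    m=((h[...,0]<13)&(h[...,1]>150)&(h[...,2]>60)).astype(np.uint8)
    # orange seen where each flat clip would lie (30x28 mm patch at z~.09), fraction
    for nm,x,y,sg in(('a',.4602,-.0934,1),('c',.6308,-.2254,-1),('b',.6322,-.0954,-1),('d',.4588,-.2234,1)):
        q=[proj(c,(x+sg*dx,y+dy,.09)) for dx in np.linspace(.012,.042,7) for dy in np.linspace(-.012,.012,5)]
        v=[m[int(round(b)),int(round(a))] for a,b in q if 0<=a<639 and 0<=b<479]
        print(n,nm,len(v),np.mean(v).round(2) if v else None)
E
python3 k.py k1
```

```text
[ 0.6566 -0.2252  0.1956] [-0.   0.3  0.2]
wrist a 35 0.89
wrist c 35 0.0
wrist b 35 0.0
wrist d 35 0.0
side a 35 0.8
side c 35 0.0
side b 35 0.0
side d 35 0.0
```

>>> drive_tool(
  moves=[
    [[0, 0, 0], [0, 0, 0.04], 0.0],
    [[0, 0, 0], [0, 0, 0.025], 0.0],
    [[0, 0, 0], [0, 0, 0], 0.0],
    [[0, 0, 0], [0, -0.008, 0], 0.0],
    [[0, 0, 0], [0, -0.008, 0], 0.0],
  ],
)

```text
time: 16.32
eef_pos: [0.6416, -0.2256, 0.134]
tcp_rot: [0.711, 0.703, 0.001, 0.002]
contact_force: [0.6, 1.2, -0.3]
opening: 0.002
finger_force: 0.5
```

>>> drive_tool(
  moves=[
    [[0, 0, 0], [0, -0.006, 0.001], 0.0],
    [[0, 0, 0], [0, -0.006, 0.001], 0.0],
    [[0, 0, 0], [0, -0.006, 0.001], 0.0],
    [[0, 0, 0], [0, 0, 0], 0.0],
  ],
)

```text
time: 16.82
eef_pos: [0.6231, -0.2255, 0.1288]
tcp_rot: [0.711, 0.703, 0.0, 0.001]
contact_force: [2.6, 0.8, 1.0]
opening: 0.0
finger_force: 1.7
```

>>> drive_tool(
  moves=[
    [[0, 0, 0], [0, -0.004, 0.004], 0.0],
    [[0, 0, 0], [0, -0.004, 0.004], 0.0],
    [[0, 0, 0], [0, 0, 0], 0.0],
  ],
)

```text
time: 17.2
eef_pos: [0.6161, -0.2256, 0.1231]
tcp_rot: [0.711, 0.703, 0.001, 0.001]
contact_force: [1.1, 1.4, 9.5]
opening: 0.003
finger_force: 3.8
```

>>> drive_tool(
  moves=[
    [[0, 0, 0], [0, -0.003, 0.003], 0.0],
    [[0, 0, 0], [0, -0.003, 0.003], 0.0],
    [[0, 0, 0], [0, 0, 0], 0.0],
  ],
)

```text
time: 17.58
eef_pos: [0.611, -0.2255, 0.1178]
tcp_rot: [0.711, 0.703, 0.001, 0.002]
contact_force: [2.4, 2.1, 8.6]
opening: 0.003
finger_force: 4.8
```

>>> drive_tool(
  moves=[
    [[0, 0, 0], [0, -0.001, 0.002], 0.0],
    [[0, 0, 0], [0, -0.001, 0.002], 0.0],
    [[0, 0, 0], [0, 0, 0], 0.0],
  ],
)

```text
time: 17.95
eef_pos: [0.6088, -0.2255, 0.114]
tcp_rot: [0.711, 0.703, 0.001, 0.002]
contact_force: [0.8, 2.6, 11.1]
opening: -0.001
finger_force: 5.3
```

>>> drive_tool(
  moves=[
    [[0, 0, 0], [0, -0.001, 0.0015], 0.0],
    [[0, 0, 0], [0, -0.001, 0.0015], 0.0],
    [[0, 0, 0], [0, 0, 0], 0.0],
  ],
)

```text
time: 18.32
eef_pos: [0.6073, -0.2255, 0.1109]
tcp_rot: [0.711, 0.703, 0.001, 0.002]
contact_force: [2.6, 1.8, 9.3]
opening: -0.002
finger_force: 5.1
```

>>> drive_tool(
  moves=[
    [[0, 0, 0], [0, -0.001, 0.001], 0.0],
    [[0, 0, 0], [0, 0, 0.001], 0.0],
    [[0, 0, 0], [0, 0, 0], 0.0],
  ],
)

```text
time: 18.7
eef_pos: [0.6063, -0.2254, 0.1083]
tcp_rot: [0.711, 0.703, 0.001, 0.003]
contact_force: [4.7, 2.0, 7.6]
opening: -0.002
finger_force: 4.1
```

Force is falling past the peak, so I'll continue in small steps.

>>> drive_tool(
  moves=[
    [[0, 0, 0], [0, 0, 0.001], 0.0],
    [[0, 0, 0], [0, 0, 0.001], 0.0],
    [[0, 0, 0], [0, 0, 0], 0.0],
  ],
)

```text
time: 19.08
eef_pos: [0.6034, -0.225, 0.1033]
tcp_rot: [0.711, 0.703, -0.001, -0.001]
contact_force: [-0.4, -0.6, 0.2]
opening: 0.002
finger_force: 0.0
```

>>> drive_tool(
  moves=[
    [[0, 0, 0], [0, 0, 0.001], 0.0],
    [[0, 0, 0], [0, 0, 0.0005], 0.0],
    [[0, 0, 0], [0, 0, 0], 0.0],
  ],
)

```text
time: 19.45
eef_pos: [0.603, -0.2249, 0.1024]
tcp_rot: [0.711, 0.703, -0.001, -0.002]
contact_force: [-2.6, 0.5, 7.9]
opening: -0.003
finger_force: 3.4
```

>>> drive_tool(
  moves=[
    [[0, 0, 0], [0, 0, -0.047], 0.0],
    [[0, 0, 0], [0, 0, -0.047], 0.0],
    [[0, 0, 0], [0.0434, 0.018, 0], 0.0],
    [[0, 0, 0], [0.0434, 0.018, 0], 0.0],
    [[0, 0, 0], [0.0434, 0.018, 0], 0.0],
  ],
)

```text
time: 20.08
eef_pos: [0.6584, -0.0945, 0.1942]
tcp_rot: [0.712, 0.703, -0.002, -0.002]
contact_force: [1.0, 0.0, -0.5]
opening: -0.002
finger_force: 0.0
```

>>> drive_tool(
  moves=[
    [[0, 0, 0], [0, 0, 0], 0.0],
    [[0, 0, 0], [0, 0, 0], 0.0],
  ],
)

```text
time: 20.32
eef_pos: [0.6585, -0.0957, 0.1945]
tcp_rot: [0.711, 0.703, -0.001, -0.001]
contact_force: [-0.7, 0.1, 0.5]
opening: -0.001
finger_force: 0.0
```

```bash
python3 k.py k2
```

```text
[ 0.6585 -0.0957  0.1945] [-0.7  0.1  0.5]
wrist a 35 0.89
wrist c 35 0.0
wrist b 35 0.0
wrist d 35 0.0
side a 35 0.83
side c 35 0.74
side b 35 0.0
side d 35 0.0
```

>>> drive_tool(
  moves=[
    [[0, 0, 0], [0, 0, 0.04], 0.0],
    [[0, 0, 0], [0, 0, 0.024], 0.0],
    [[0, 0, 0], [0, 0, 0], 0.0],
    [[0, 0, 0], [0, -0.008, 0], 0.0],
    [[0, 0, 0], [0, -0.009, 0], 0.0],
  ],
)

```text
time: 21.05
eef_pos: [0.6432, -0.096, 0.1341]
tcp_rot: [0.711, 0.703, 0.001, 0.002]
contact_force: [1.6, -0.3, -0.8]
opening: 0.001
finger_force: 0.6
```

>>> drive_tool(
  moves=[
    [[0, 0, 0], [0, -0.006, 0.001], 0.0],
    [[0, 0, 0], [0, -0.006, 0.001], 0.0],
    [[0, 0, 0], [0, -0.006, 0.001], 0.0],
    [[0, 0, 0], [0, 0, 0], 0.0],
  ],
)

```text
time: 21.55
eef_pos: [0.6249, -0.0952, 0.1296]
tcp_rot: [0.711, 0.703, 0.0, 0.001]
contact_force: [3.6, -0.9, 0.6]
opening: -0.0
finger_force: 1.7
```

>>> drive_tool(
  moves=[
    [[0, 0, 0], [0, -0.004, 0.004], 0.0],
    [[0, 0, 0], [0, -0.004, 0.004], 0.0],
    [[0, 0, 0], [0, 0, 0], 0.0],
  ],
)

```text
time: 21.92
eef_pos: [0.6178, -0.0952, 0.1238]
tcp_rot: [0.711, 0.703, 0.001, 0.001]
contact_force: [1.3, 0.9, 9.2]
opening: 0.002
finger_force: 3.9
```

>>> drive_tool(
  moves=[
    [[0, 0, 0], [0, -0.003, 0.003], 0.0],
    [[0, 0, 0], [0, -0.003, 0.003], 0.0],
    [[0, 0, 0], [0, 0, 0], 0.0],
  ],
)

```text
time: 22.3
eef_pos: [0.6129, -0.0951, 0.1185]
tcp_rot: [0.711, 0.703, 0.002, 0.002]
contact_force: [3.4, 0.6, 9.3]
opening: 0.0
finger_force: 4.8
```

>>> drive_tool(
  moves=[
    [[0, 0, 0], [0, -0.001, 0.002], 0.0],
    [[0, 0, 0], [0, -0.001, 0.002], 0.0],
    [[0, 0, 0], [0, 0, 0], 0.0],
  ],
)

```text
time: 22.68
eef_pos: [0.6108, -0.0951, 0.1147]
tcp_rot: [0.711, 0.703, 0.002, 0.002]
contact_force: [1.3, 1.2, 11.5]
opening: -0.0
finger_force: 5.3
```

>>> drive_tool(
  moves=[
    [[0, 0, 0], [0, -0.001, 0.0015], 0.0],
    [[0, 0, 0], [0, -0.001, 0.0015], 0.0],
    [[0, 0, 0], [0, 0, 0], 0.0],
  ],
)

```text
time: 23.05
eef_pos: [0.6093, -0.095, 0.1116]
tcp_rot: [0.711, 0.703, 0.002, 0.003]
contact_force: [4.2, 0.5, 8.3]
opening: 0.001
finger_force: 4.9
```

>>> drive_tool(
  moves=[
    [[0, 0, 0], [0, -0.001, 0.001], 0.0],
    [[0, 0, 0], [0, 0, 0.001], 0.0],
    [[0, 0, 0], [0, 0, 0], 0.0],
  ],
)

```text
time: 23.42
eef_pos: [0.6084, -0.095, 0.1091]
tcp_rot: [0.711, 0.703, 0.002, 0.003]
contact_force: [3.7, 0.0, 6.3]
opening: 0.003
finger_force: 3.8
```

>>> drive_tool(
  moves=[
    [[0, 0, 0], [0, 0, 0.001], 0.0],
    [[0, 0, 0], [0, 0, 0], 0.0],
  ],
)

```text
time: 23.68
eef_pos: [0.6074, -0.0949, 0.1071]
tcp_rot: [0.711, 0.703, 0.001, 0.002]
contact_force: [4.5, -0.5, 3.7]
opening: -0.001
finger_force: 2.2
```

>>> drive_tool(
  moves=[
    [[0, 0, 0], [0, 0, 0.001], 0.0],
    [[0, 0, 0], [0, 0, 0], 0.0],
  ],
)

```text
time: 23.92
eef_pos: [0.6047, -0.0945, 0.1036]
tcp_rot: [0.711, 0.703, -0.001, -0.001]
contact_force: [-0.1, 0.0, 5.5]
opening: 0.0
finger_force: 2.2
```

>>> drive_tool(
  moves=[
    [[0, 0, 0], [0, 0, 0.001], 0.0],
    [[0, 0, 0], [0, 0, 0], 0.0],
  ],
)

```text
time: 24.18
eef_pos: [0.6048, -0.0946, 0.1035]
tcp_rot: [0.711, 0.703, -0.001, -0.001]
contact_force: [-1.5, 1.6, 7.6]
opening: -0.0
finger_force: 4.0
```

>>> drive_tool(
  moves=[
    [[0, 0, 0], [0, 0, 0.001], 0.0],
    [[0, 0, 0], [0, 0, 0], 0.0],
  ],
)

```text
time: 24.42
eef_pos: [0.6048, -0.0946, 0.1034]
tcp_rot: [0.711, 0.703, -0.001, -0.001]
contact_force: [-2.8, 1.4, 12.2]
opening: -0.003
finger_force: 5.7
```

>>> drive_tool(
  moves=[
    [[0, 0, 0], [0, 0, -0.048], 0.0],
    [[0, 0, 0], [0, 0, -0.047], 0.0],
    [[0, 0, 0], [-0.0328, -0.0427, 0], 0.0],
    [[0, 0, 0], [-0.0328, -0.0427, 0], 0.0],
    [[0, 0, 0], [-0.0328, -0.0427, 0], 0.0],
  ],
)

```text
time: 25.05
eef_pos: [0.4732, -0.1912, 0.1949]
tcp_rot: [0.711, 0.703, -0.001, -0.003]
contact_force: [0.2, -0.3, -0.3]
opening: -0.002
finger_force: 0.0
```

>>> drive_tool(
  moves=[
    [[0, 0, 0], [-0.0328, -0.0427, 0], 0.0],
    [[0, 0, 0], [0, 0, 0], 0.0],
    [[0, 0, 0], [0, 0, 0], 0.0],
  ],
)

```text
time: 25.42
eef_pos: [0.4324, -0.2232, 0.1958]
tcp_rot: [0.712, 0.703, -0.0, -0.002]
contact_force: [0.7, -0.3, -0.1]
opening: -0.001
finger_force: 0.0
```

```bash
python3 k.py k3
```

```text
[ 0.4324 -0.2232  0.1958] [ 0.7 -0.3 -0.1]
wrist a 35 0.89
wrist c 35 0.89
wrist b 27 0.85
wrist d 35 0.0
side a 35 0.8
side c 35 0.74
side b 35 0.77
side d 35 0.0
```

Clips a, c and b are flat and holding. The last one is clip d.

>>> drive_tool(
  moves=[
    [[0, 0, 0], [0, 0, 0.04], 0.0],
    [[0, 0, 0], [0, 0, 0.025], 0.0],
    [[0, 0, 0], [0, 0, 0], 0.0],
    [[0, 0, 0], [0, 0.008, 0], 0.0],
    [[0, 0, 0], [0, 0.009, 0], 0.0],
  ],
)

```text
time: 26.15
eef_pos: [0.4515, -0.2244, 0.1335]
tcp_rot: [0.711, 0.703, -0.0, 0.001]
contact_force: [-2.6, 0.2, -0.6]
opening: 0.001
finger_force: 0.8
```

>>> drive_tool(
  moves=[
    [[0, 0, 0], [0, 0.006, 0.001], 0.0],
    [[0, 0, 0], [0, 0.006, 0.001], 0.0],
    [[0, 0, 0], [0, 0.006, 0.001], 0.0],
    [[0, 0, 0], [0, 0, 0], 0.0],
  ],
)

```text
time: 26.65
eef_pos: [0.4677, -0.2243, 0.1285]
tcp_rot: [0.711, 0.703, -0.001, -0.001]
contact_force: [-4.8, -0.7, -0.3]
opening: -0.001
finger_force: 1.8
```

>>> drive_tool(
  moves=[
    [[0, 0, 0], [0, 0.004, 0.004], 0.0],
    [[0, 0, 0], [0, 0.004, 0.004], 0.0],
    [[0, 0, 0], [0, 0, 0], 0.0],
  ],
)

```text
time: 27.02
eef_pos: [0.476, -0.2246, 0.1218]
tcp_rot: [0.711, 0.703, -0.0, -0.001]
contact_force: [-6.6, 0.4, 5.4]
opening: -0.002
finger_force: 4.1
```

>>> drive_tool(
  moves=[
    [[0, 0, 0], [0, 0.003, 0.003], 0.0],
    [[0, 0, 0], [0, 0.003, 0.003], 0.0],
    [[0, 0, 0], [0, 0, 0], 0.0],
  ],
)

```text
time: 27.4
eef_pos: [0.4808, -0.2246, 0.1155]
tcp_rot: [0.711, 0.703, -0.002, -0.002]
contact_force: [-9.0, 0.0, 5.7]
opening: 0.001
finger_force: 4.7
```

>>> drive_tool(
  moves=[
    [[0, 0, 0], [0, 0.001, 0.002], 0.0],
    [[0, 0, 0], [0, 0.001, 0.002], 0.0],
    [[0, 0, 0], [0, 0, 0], 0.0],
  ],
)

```text
time: 27.78
eef_pos: [0.4828, -0.2247, 0.1117]
tcp_rot: [0.711, 0.703, -0.001, -0.002]
contact_force: [-8.7, -0.1, 7.1]
opening: 0.003
finger_force: 4.4
```

>>> drive_tool(
  moves=[
    [[0, 0, 0], [0, 0.0005, 0.001], 0.0],
    [[0, 0, 0], [0, 0.0005, 0.001], 0.0],
    [[0, 0, 0], [0, 0, 0], 0.0],
  ],
)

```text
time: 28.15
eef_pos: [0.4843, -0.2247, 0.1098]
tcp_rot: [0.711, 0.703, -0.001, -0.001]
contact_force: [-7.6, -0.3, 6.2]
opening: 0.001
finger_force: 3.7
```

>>> drive_tool(
  moves=[
    [[0, 0, 0], [0, 0.0005, 0.001], 0.0],
    [[0, 0, 0], [0, 0, 0], 0.0],
  ],
)

```text
time: 28.4
eef_pos: [0.4853, -0.2247, 0.109]
tcp_rot: [0.711, 0.703, -0.001, -0.001]
contact_force: [-6.3, 0.7, 5.8]
opening: -0.001
finger_force: 3.2
```

>>> drive_tool(
  moves=[
    [[0, 0, 0], [0, 0, 0.001], 0.0],
    [[0, 0, 0], [0, 0, 0], 0.0],
  ],
)

```text
time: 28.65
eef_pos: [0.4859, -0.2248, 0.1079]
tcp_rot: [0.711, 0.703, 0.0, 0.0]
contact_force: [-3.7, -0.1, 3.8]
opening: 0.003
finger_force: 2.3
```

>>> drive_tool(
  moves=[
    [[0, 0, 0], [0, 0, 0.001], 0.0],
    [[0, 0, 0], [0, 0, 0], 0.0],
  ],
)

```text
time: 28.9
eef_pos: [0.4862, -0.2247, 0.1063]
tcp_rot: [0.711, 0.703, 0.0, 0.001]
contact_force: [-2.5, -0.3, 2.0]
opening: 0.0
finger_force: 1.3
```

>>> drive_tool(
  moves=[
    [[0, 0, 0], [0, 0, 0.001], 0.0],
    [[0, 0, 0], [0, 0, 0], 0.0],
  ],
)

```text
time: 29.15
eef_pos: [0.4863, -0.2245, 0.1049]
tcp_rot: [0.711, 0.703, 0.001, 0.001]
contact_force: [0.1, -0.1, 0.2]
opening: -0.001
finger_force: 0.0
```

>>> drive_tool(
  moves=[
    [[0, 0, 0], [0, 0, 0.001], 0.0],
    [[0, 0, 0], [0, 0, 0], 0.0],
  ],
)

```text
time: 29.4
eef_pos: [0.4859, -0.2245, 0.1039]
tcp_rot: [0.711, 0.703, 0.0, 0.0]
contact_force: [-0.5, -0.1, 0.2]
opening: -0.001
finger_force: 0.0
```

Contact force fell to zero, which means the clip snapped away from the finger. I'll lift off and verify.

>>> drive_tool(
  moves=[
    [[0, 0, 0], [0, 0, -0.05], 0.0],
    [[0, 0, 0], [0, 0, -0.05], 0.0],
    [[0, 0, 0], [0, 0, -0.05], 0.0],
    [[0, 0, 0], [0.05, 0.03, -0.03], 0.0],
    [[0, 0, 0], [0, 0, 0], 0.0],
  ],
)

```text
time: 30.02
eef_pos: [0.5173, -0.1758, 0.2865]
tcp_rot: [0.71, 0.704, 0.001, 0.003]
contact_force: [-0.9, 0.3, 1.1]
opening: 0.001
finger_force: 0.0
```

>>> drive_tool(
  moves=[
    [[0, 0, 0], [0, 0, 0], 0.0],
    [[0, 0, 0], [0, 0, 0], 0.0],
    [[0, 0, 0], [0, 0, 0], 0.0],
    [[0, 0, 0], [0, 0, 0], 0.0],
  ],
)

```text
time: 30.52
eef_pos: [0.5145, -0.1777, 0.282]
tcp_rot: [0.712, 0.703, -0.0, -0.001]
contact_force: [0.8, 0.3, -0.5]
opening: -0.002
finger_force: 0.0
```

```bash
python3 k.py k4
```

```text
[ 0.5145 -0.1777  0.282 ] [ 0.8  0.3 -0.5]
wrist a 35 0.89
wrist c 35 0.74
wrist b 35 0.89
wrist d 35 0.17
side a 35 0.83
side c 35 0.74
side b 35 0.77
side d 35 0.6
```

View pics/k4wrist.png

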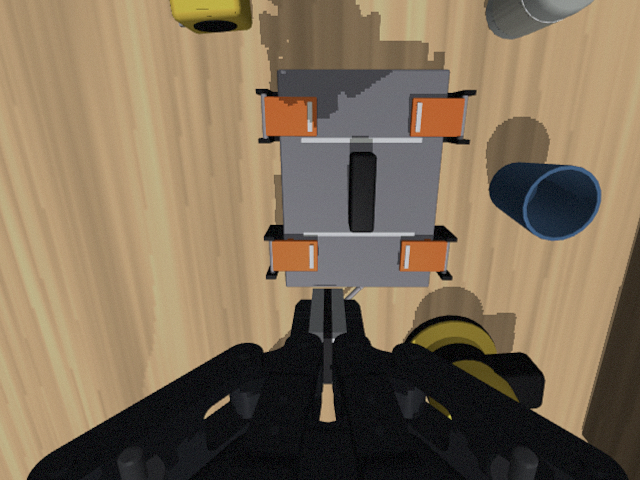

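The picture shows all four clips flat on the lid, at (290,117), (440,117), (293,256) and (425,256), and the neighbouring things untouched. Clip d's mask fraction is low, so I'll check it once more.

```bash
python3 - <<'E'
from h import *
c=cam('wrist');h=cv2.cvtColor(c['image'],cv2.COLOR_RGB2HSV)
m=((h[...,0]<13)&(h[...,1]>150)&(h[...,2]>60)).astype(np.uint8);m[:, :255]=0;m[:,480:]=0;m[290:]=0
n,l,st,ct=cv2.connectedComponentsWithStats(m)
for k in range(1,n):
    if st[k,4]>100:
        x,y,w,hh=st[k,:4];a=[ray(c,u,v,.09)[:2] for u,v in((x,y),(x+w,y),(x,y+hh))]
        print(st[k],ray(c,*ct[k],.09).round(4),'len',round(np.linalg.norm(a[1]-a[0]),4),'wid',round(np.linalg.norm(a[2]-a[0]),4))
print(proj(c,(.4588+.027,-.2234,.09)),ctrl.get_state()['time'])
E
```

```text
[ 264   96   53   40 1825] [ 0.4825 -0.0938  0.09  ] len 0.0446 wid 0.0325
[ 409   98   55   39 1804] [ 0.6104 -0.0962  0.09  ] len 0.0464 wid 0.0318
[272 239  45  17 204] [ 0.4755 -0.2105  0.09  ] len 0.043 wid 0.0175
[ 399  239   47   33 1137] [ 0.6088 -0.2231  0.09  ] len 0.045 wid 0.0345
[298.08345531 256.55952873] 30.675
```

```bash
python3 -c "
from plant import ctrl
print(ctrl.sign_off())"
```

```text
the job is handed in; nothing more can be done
None
```

The lid sits squarely on the case and is released, all four clips are snapped flat in opposite-corner order (a, c, b, d) at no more than about 13 N measured, and the job was handed in at about 31 s.

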